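# Turn the ink carousel to the crimson jar

### The arm

A 7-joint arm with a two-finger parallel gripper is mounted at the origin on the work surface. World frame = base frame: x ahead of the robot, y to its left, z up, the work surface at z = 0. Lengths are in m, angles in rad, forces in N, time in s.
With the tool pointing down it reaches from about 0.4 to 0.85 m from the base axis. Payload 4.5 kg.
Tool frame: the origin (TCP) lies at the very end of the fingers, on their centre line; the grasp point (between the pads) lies 19 mm behind it; z points along the fingers, y is the line along which they close (so a half turn about z gives the same grasp; the last joint's range is limited). The gripper opens to 88 mm and grips with 3 to 60 N. Pads are 18 mm wide; open, the fingers measure 123 mm over their backs; the gripper's body (75 mm by 187 mm) begins 45 mm behind the grasp point.
Start: joints at [-1.286, 0.689, -0.195, 1.565, 0.157, 0.902, -0.215], TCP at [0.155, 0.605, 0.239] pointing down, gripper open.
Joint ranges: [-3.01, 3.01], [-0.46, 2.08], [-1.47, 1.51], [0.13, 2.56], [-1, 4.14], [0.04, 2.09], [-2.66, 2.66]. Speed limits (rad/s): [2.57, 2.57, 3.14, 3.14, 3.14, 3.14, 3.14].

### API

Orientations are given as a unit quaternion [x, y, z, w].
In Python, from plant import r, eyes, nets gives the robot as it stands.
- The arm moves only by the shell command python3 -m pendant 'ROWS' [FORCE]. ROWS is JSON, a list of rows, each an object of numbers: "claw": the opening, from 0 (shut) to 1 (fully open); "dx", "dy", "dz": the shift along the world's x, y, z in mm; "twist": the turn about the world's z in rad. In form: [{"claw": .., "dx": .., "dy": .., "dz": .., "twist": ..}, ...]. A call has 1 to 8 rows; each row is the pose to reach, as a shift and turn from the pose commanded when the call began; what a row does not reach only later rows make up. A row lasts 1/10 s, in which the tool goes at most 50 mm and 8.59 degrees, less where a joint would pass 70% of its speed; a pose out of reach is approached as far as the arm can. A call with a gripper value outside its range is refused whole. The fingers move at their own pace and stop on an object; FORCE is the grip in N (left out, the last holds). Time passes only in rows, so rows that repeat a pose let the fingers close. It gives the time, the measured TCP pose, the force, the opening and the grip force at its end, in the units of the state.
- r.get_state(): the state, without advancing time (a new reading comes with each control period).
- eyes.snapshot(name): name is "scene" or "side" or "wrist"; returns (picture, depth): 400x640x3 uint8, blue, green, red; 400x640 float32, m along the optical axis (not along the pixel's ray), 0 where there is no reading.
- eyes.camera_info(name): a dict with "K" (3x3 intrinsics, pixels), "world_to_cam" (4x4, takes a point from world to camera coordinates); the wrist camera has in their place "T_tool_cam" (4x4, takes a point from camera to tool coordinates, whose origin is the TCP and whose axes are the flange's). Camera axes: x right, y down, z forward; pixel columns grow to the right and rows downward; lengths in m; the calibration is good to about 2 mm. A picture is of the moment at which its call begins: read the wrist's pose just before it. camera_info takes no time and is no camera call.
- r.finish_job(): hands the job in; it is judged then, once.
Trained networks look in the newest picture that a camera, given by its name, has taken for a name from the list of things; names that differ only in an ending like _2 or _b are one class to them, and where a whole thing is asked for, a point or a joint stands for the part that bears it (a point fixed in the world has none). Each returns a list of dicts, best first, with "confidence" (0 to 1); they miss things now and then, are a little off and sometimes report something else, mostly with a low value. They report only what shows in the picture. A call takes as long as a camera call. They do not tell look-alikes from the thing itself.
- nets.spot_in(camera, query): "box" ([left, top, width, height] as shares, 0 to 1, of the picture: columns of its width, rows of its height, round what is visible of it).
- nets.place_of(camera, query): "position" ([column, row] as shares, 0 to 1, of the picture: columns of its width, rows of its height: a listed point, or the origin of a listed thing).
The state is a dict: "clock": time; "q": joint angles; "qd": joint speeds; "joint_torque": joint torques, N m; "tool_pos": TCP position; "eef_rot": TCP orientation; "contact_force": force on the tool from outside, world axes, zero at the start; "moment": the same for the moment, N m; "opening": opening from 0.0 (shut) to 1.0 (fully open); "finger_force": force on a finger pad.
Only numpy, scipy, OpenCV 4.12 (cv2) and the standard library are available. Lean on these libraries where they do the work, as an engineer would, in place of code of your own. Each camera call takes 0.05 s, during which the arm holds its last target. There are 200 camera calls.

### The job

At this pen-packing bench, turn the ink carousel by pushing the posts on its rim with the fingertips until the jar with the crimson lid stands squarely in line with the yellow arrow on the foot, right behind the arrow. Turn it without whirling it, leave it at rest and draw the hand away. Do not touch, lift or tip any of the jars, and leave the tray, cartons and marker where they are.

Things in the scene. Friction and masses are not known exactly. Their poses are not given: they have to be found in the camera images.
- foot: fixed black foot of the carousel. Origin on the turning axis at bench height, z up. A flat tongue (50 mm wide, 12 mm high) bearing a yellow arrow (24 mm wide, top 15 mm above the bench) sticks out from under the disc along the foot's own -x, to 193 mm from the axis, roughly towards the robot. The arrow points at the axis.
- carousel: white turntable, 300 mm diameter; turns either way without limit about the vertical axis; stops where it is left (light friction, about 1 N at a post). Origin on the axis at the disc's underside, 22 mm above the bench, z up; disc top 36 mm above the bench. Six push posts on its rim at 30, 90, 150, 210, 270, 330 degrees from its own x (anticlockwise from above). Six bays between.
- post0 (a point): centre of the top of the post at 30 degrees. All six posts are alike: upright, round, blue with a black cap, 138 mm from the axis, 18 mm diameter (cap 20 mm), rising from the disc to 88 mm above the bench.
- hub (a point): top centre of the grey hub on the axis, 44 mm diameter, 72 mm above the bench. Grey radial fins (top 62 mm above the bench, out to 110 mm radius, in line with the posts) part the bays; a low grey lip edges them (104 to 114 mm from the axis, top 48 mm above the bench). One bay is empty.
- jar_crimson: white pot-shaped ink jar, 46 mm diameter, 58 mm tall, roughly 80 to 170 g, loose, with a crimson (dark red) lid and band; origin at the centre of its underside, z up. Starts upright on the carousel disc, centre 70 mm (give or take 5) from the carousel's axis, in the bay along the carousel's own -x. Lid top 94 mm above the bench. It is carried round with the disc.
- jar_blue: white pot-shaped ink jar, 46 mm diameter, 58 mm tall, roughly 80 to 170 g, loose, with a blue lid and band; origin at the centre of its underside, z up. Starts upright on the carousel disc, centre 70 mm (give or take 5) from the carousel's axis, in one of the other bays.
- jar_green: white pot-shaped ink jar, 46 mm diameter, 58 mm tall, roughly 80 to 170 g, loose, with a green lid and band; origin at the centre of its underside, z up. Starts upright on the carousel disc, centre 70 mm (give or take 5) from the carousel's axis, in one of the other bays.
- jar_black: white pot-shaped ink jar, 46 mm diameter, 58 mm tall, roughly 80 to 170 g, loose, with a black lid and band; origin at the centre of its underside, z up. Starts upright on the carousel disc, centre 70 mm (give or take 5) from the carousel's axis, in one of the other bays.
- jar_grey: white pot-shaped ink jar, 46 mm diameter, 58 mm tall, roughly 80 to 170 g, loose, with a grey lid and band; origin at the centre of its underside, z up. Starts upright on the carousel disc, centre 70 mm (give or take 5) from the carousel's axis, in one of the other bays.
- tray: crimson open plastic tray, 260 x 190 mm, 45 mm high, to the left of the carousel; origin at the centre of its underside.
- carton_low: white pen carton with crimson patches, 150 x 60 x 36 mm, flat on the bench right of the carousel; origin at the centre of its underside, long side along its x.
- carton_top: a like carton lying on top of the first; origin at the centre of its underside.
- marker: crimson marker pen with black cap, 125 mm long, 16 mm thick, lying on the bench right of the robot; origin underneath it near the middle, long side along its x.
Mind the look-alikes: they are no part of the job. What is shaped like the jar_black but orange is not meant.

How it is judged:
By the outcome, as a careful person would: the job done as asked, in the order asked, and still so for the second after the job is handed in, with the robot touching nothing.
It also fails if it takes over 61 s, if anything falls off the work surface, if the arm or the gripper's body presses on something with over 40 N, if the wrist force passes 120 N, or if a joint passes its speed limit or range.

## Working session

There is one attempt and no reset: what is moved stays moved. The work goes in short steps, Python scripts to look and compute and a shell command to move; the robot and the scene stay as the last step left them, time stands still between calls to the robot, and variables do not carry over. Pictures are saved under pics/ and viewed, at most 10 in all, crops included, and the job is handed in when it is done.

```bash
mkdir -p pics; ls; python3 - <<'E'
from plant import r,eyes,nets
import cv2,numpy as np
for c in("scene","side"):
    p,d=eyes.snapshot(c); cv2.imwrite(f"pics/{c}0.png",p); np.save(f"pics/{c}d.npy",d)
    i=eyes.camera_info(c); print(c,i["K"],i["world_to_cam"])
    for q in("hub","post0","jar_crimson","foot"): print(q,[(np.round(np.array(x["position"])*[640,400],1),round(x["confidence"],2)) for x in nets.place_of(c,q)][:4])
s=r.get_state(); print(s["clock"],s["tool_pos"],s["eef_rot"],s["opening"])
E
```

```text
pics
scene [[502.631241     0.         322.74750519]
 [  0.         502.631241   200.80462116]
 [  0.           0.           1.        ]] [[ 0.87328304  0.48680498 -0.01994127 -0.45847004]
 [ 0.27125286 -0.51978663 -0.81008873 -0.06151316]
 [-0.40472043  0.70202762 -0.58596809  2.00702892]
 [ 0.          0.          0.          1.        ]]
hub [(array([356.4, 200. ]), 0.74)]
post0 [(array([360.1, 220.1]), 0.66)]
jar_crimson [(array([362.3, 198.6]), 0.74)]
foot []
side [[515.12284435   0.         316.15680427]
 [  0.         515.12284435 197.416927  ]
 [  0.           0.           1.        ]] [[ 0.77387987 -0.6330254  -0.01971793 -0.39480673]
 [-0.45655995 -0.53603079 -0.71008732  0.29417121]
 [ 0.4389339   0.5585247  -0.70383748  1.39040846]
 [ 0.          0.          0.          1.        ]]
hub [(array([326.4, 170.8]), 0.65)]
post0 [(array([366.1, 177.8]), 0.62)]
jar_crimson [(array([308.7, 170.2]), 0.69)]
foot [(array([318. , 193.3]), 0.23)]
0.5 [0.15509259 0.60545236 0.23871039] [ 1.25063465e-01  9.92148744e-01  9.68550669e-06 -7.86191189e-06] 0.9994690176015627
```

```bash
python3 - <<'E'
import cv2
a=cv2.imread("pics/side0.png");b=cv2.imread("pics/scene0.png")
cv2.imwrite("pics/sidez.png",cv2.resize(a[100:280,180:450],None,fx=2.96,fy=2.96,interpolation=cv2.INTER_CUBIC))
E
```

```text
(no output)
```

View pics/scene0.png

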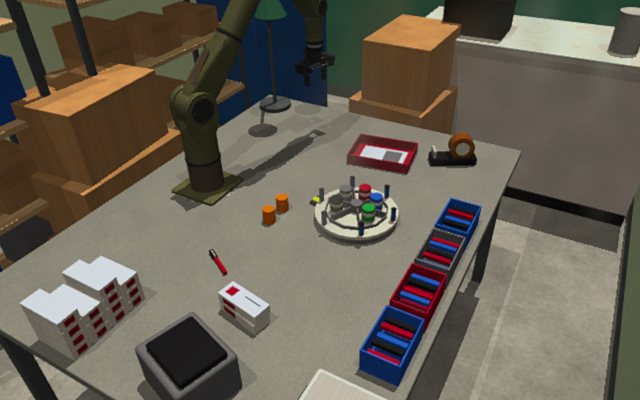

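View pics/sidez.png

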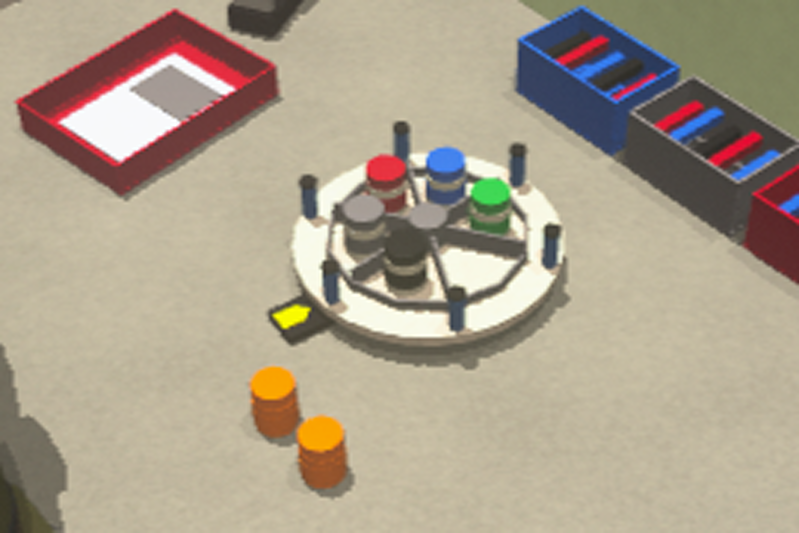

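The carousel is in the middle. In the side crop (offset 180,100, zoom 2.96) the crimson lid is at (385,163), the hub at (428,215), the arrow at (292,316), and there are six post caps. Two orange decoy pots stand in front of the carousel. Next I locate everything by ray–plane intersection at the known heights.

```bash
cat > h.py <<'E'
import numpy as np,cv2
from scipy.optimize import least_squares
def onplane(info,uv,z):
    K,T=np.array(info["K"]),np.array(info["world_to_cam"]); R,t=T[:3,:3],T[:3,3]
    c=-R.T@t; d=R.T@np.linalg.inv(K)@np.r_[uv,1]; return c+d*(z-c[2])/d[2]
def fit(P): # post tops Nx2 -> centre, phase mod 60deg with radius .138
    def f(x):
        a=np.arctan2(P[:,1]-x[1],P[:,0]-x[0]); k=np.round((a-x[2])/(np.pi/3))*np.pi/3+x[2]
        return (P-x[:2]-.138*np.c_[np.cos(k),np.sin(k)]).ravel()
    c=P.mean(0); best=min((least_squares(f,[*c,p]) for p in np.linspace(0,1.05,8)),key=lambda s:s.cost)
    return best.x,np.abs(best.fun).max()
E
python3 - <<'E'
from plant import eyes
from h import *
i=eyes.camera_info("side")
g=lambda u,v,z:onplane(i,np.array([u/2.9593+180-.33,v/2.9593+100-.33]),z)[:2]
P=np.array([g(*p,.088) for p in[(309,181),(401,127),(517,149),(551,230),(457,293),(331,267)]])
x,e=fit(P);print("posts",P.round(3).tolist(),"fit",x[:2].round(4),np.degrees(x[2])%60,e)
H=x[:2];print("hub",g(428,215,.072))
for n,p in dict(crim=(385,163,.094),blue=(446,159,.094),green=(490,190,.094),black=(405,243,.094),grey=(363,208,.094),arrow=(292,316,.015)).items():
    w=g(*p);d=w-H;print(n,w.round(3),np.hypot(*d).round(3),np.degrees(np.arctan2(d[1],d[0])).round(1))
for p in P:
    d=p-H;print(np.degrees(np.arctan2(*d[::-1])).round(1),end=" ")
print("orange",g(274,383,.058),g(321,434,.058))
# yellow arrow pixels
a=cv2.imread("pics/side0.png").astype(int);m=(a[...,2]>180)&(a[...,1]>180)&(a[...,0]<100);v,u=np.nonzero(m);print(len(u))
W=np.array([onplane(i,np.array([s,t]),.015)[:2] for s,t in zip(u,v)])
print(W.mean(0),np.hypot(*(W-H).T).min(),np.hypot(*(W-H).T).max()); d=W.mean(0)-H;print(np.degrees(np.arctan2(d[1],d[0])))
E
```

```text
posts [[0.538, 0.196], [0.674, 0.203], [0.748, 0.088], [0.685, -0.034], [0.548, -0.042], [0.474, 0.072]] fit [0.6111 0.0804] 2.886149952004989 0.0017511709331898325
hub [0.61275438 0.0818645 ]
crim [0.616 0.16 ] 0.079 86.3
blue [0.672 0.121] 0.073 33.8
green [0.674 0.05 ] 0.07 -25.5
black [0.551 0.045] 0.07 -149.6
grey [0.552 0.117] 0.07 148.6
arrow [0.439 0.102] 0.173 173.0
122.4 62.8 3.2 -57.3 -117.4 -176.4 orange [0.34829336 0.0027717 ] [ 0.34438719 -0.07934474]
545
[0.32436943 1.56805085] 0.15292868535233947 2.2168772298672583
100.91016360826832
```

```bash
python3 -c "
from plant import eyes
print(eyes.camera_info('wrist'))"
python3 -m pendant '[{"claw":0.45,"dx":50,"dy":-40,"dz":20,"twist":-0.14},{"claw":0.45,"dx":90,"dy":-80,"dz":40,"twist":-0.28},{"claw":0.45,"dx":130,"dy":-120,"dz":60,"twist":-0.42},{"claw":0.45,"dx":170,"dy":-160,"dz":80,"twist":-0.56},{"claw":0.45,"dx":210,"dy":-200,"dz":100,"twist":-0.70},{"claw":0.45,"dx":250,"dy":-240,"dz":110,"twist":-0.84},{"claw":0.45,"dx":280,"dy":-280,"dz":120,"twist":-0.98},{"claw":0.45,"dx":310,"dy":-310,"dz":120,"twist":-1.12}]'
```

```text
{'K': array([[278.56513281,   0.        , 318.99755909],
       [  0.        , 278.56513281, 205.39896327],
       [  0.        ,   0.        ,   1.        ]]), 'T_tool_cam': array([[-3.73479083e-04, -9.61174466e-01, -2.75941127e-01,
         7.08820213e-02],
       [ 9.99999667e-01, -5.59347964e-04,  5.94880595e-04,
         6.79315947e-05],
       [-7.26131146e-04, -2.75940813e-01,  9.61174355e-01,
        -1.46491513e-01],
       [ 0.00000000e+00,  0.00000000e+00,  0.00000000e+00,
         1.00000000e+00]])}
clock: 1.3
tool_pos: [0.4283, 0.3352, 0.3522]
eef_rot: [0.635, 0.772, 0.001, -0.0]
contact_force: [0.7, 0.5, 0.4]
opening: 0.453
finger_force: 0.0
```

```bash

python3 -m pendant '[{"claw":0.45,"dx":40,"dy":-40,"dz":0,"twist":-0.14},{"claw":0.45,"dx":70,"dy":-80,"dz":0,"twist":-0.28},{"claw":0.45,"dx":100,"dy":-120,"dz":0,"twist":-0.42},{"claw":0.45,"dx":130,"dy":-160,"dz":0,"twist":-0.56},{"claw":0.45,"dx":150,"dy":-200,"dz":0,"twist":-0.67},{"claw":0.45,"dx":170,"dy":-235,"dz":0,"twist":-0.67},{"claw":0.45,"dx":180,"dy":-245,"dz":0,"twist":-0.67},{"claw":0.45,"dx":180,"dy":-245,"dz":0,"twist":-0.67}]'
python3 - <<'E'
from plant import r,eyes
import cv2,json
s=r.get_state();print(s["q"],s["tool_pos"],s["eef_rot"],s["qd"])
p,d=eyes.snapshot("wrist");cv2.imwrite("pics/w1.png",p);json.dump([list(map(float,s["tool_pos"])),list(map(float,s["eef_rot"]))],open("pics/w1.json","w"))
E
```

```text
clock: 2.1
tool_pos: [0.6081, 0.0892, 0.3508]
eef_rot: [0.853, 0.521, 0.0, 0.001]
contact_force: [0.1, 0.7, -0.3]
opening: 0.446
finger_force: 0.0
[-0.39182806  0.57971937  0.31059094  1.45705485 -0.18476761  1.13315205
 -0.52444478] [0.60807415 0.08915953 0.35075761] [8.53339351e-01 5.21355558e-01 3.24664521e-05 5.76744299e-04] [-0.05855022 -0.01549414 -0.05674164  0.02807731 -0.01918804  0.00163126
 -0.01747326]
```

View pics/w1.png

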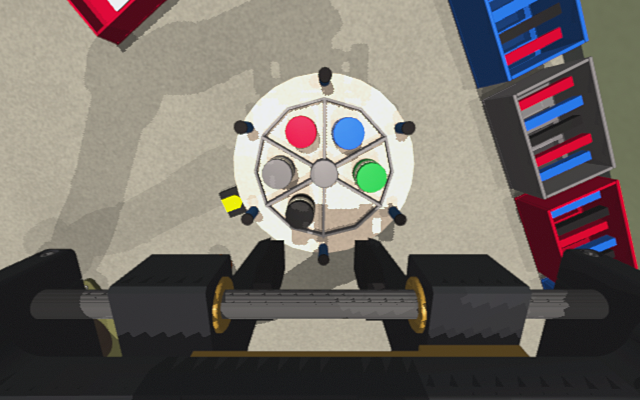

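The wrist view from above is clear. The crimson lid is at (301,132), the hub at (324,173), the yellow arrow at (232,203) and the caps at (325,76), (406,128), (399,216), (323,258), (248,217), (240,127). The bay between the arrow and the hub holds the grey jar.

```bash
cat >> h.py <<'E'
from scipy.spatial.transform import Rotation as Ro
def wristinfo(info,pos,quat):
    T=np.eye(4);T[:3,:3]=Ro.from_quat(quat).as_matrix();T[:3,3]=pos
    return dict(K=info["K"],world_to_cam=np.linalg.inv(T@np.array(info["T_tool_cam"])))
def blob(m,near):
    n,l,s,c=cv2.connectedComponentsWithStats(m.astype(np.uint8))
    k=min((k for k in range(1,n) if s[k,4]>15),key=lambda k:np.hypot(*(c[k]-near))); return c[k],s[k,4],np.argwhere(l==k)[:,::-1]
def report(info,p,caps,hub,crim,arrow):
    g=lambda uv,z:onplane(info,np.array(uv,float),z)[:2]
    hsv=cv2.cvtColor(p,cv2.COLOR_BGR2HSV);H,S,V=[hsv[...,k].astype(int) for k in range(3)]
    dark=V<70; P=[]
    x,e=fit(np.array([g(c,.088) for c in caps])); C=x[:2]
    print("axis",C.round(4),"phase",round(np.degrees(x[2])%60,2),"res",round(e,4),"hub",g(hub,.072).round(4))
    ang=lambda w:round(float(np.degrees(np.arctan2(*(w-C)[::-1]))),2)
    c,a,px=blob(((H<8)|(H>172))&(S>150)&(V>150),np.array(crim)); w=g(c,.094);print("crimson px",c.round(1),a,"w",w.round(4),"r",np.hypot(*(w-C)).round(4),"ang",ang(w))
    c,a,px=blob((abs(H-30)<8)&(S>150)&(V>120),np.array(arrow)); W=np.array([g(q,.015) for q in px]);w=W.mean(0);print("arrow px",c.round(1),a,"w",w.round(4),"r",np.hypot(*(w-C)).round(4),"ang",ang(w),"spread",np.sqrt(np.linalg.eigvalsh(np.cov(W.T)))); 
    return x
E
python3 - <<'E'
from plant import eyes
from h import *
import json
p=cv2.imread("pics/w1.png");i=wristinfo(eyes.camera_info("wrist"),*json.load(open("pics/w1.json")))
report(i,p,[(325,74),(408,127),(401,214),(323,257),(247,216),(239,126)],(324,172.5),(301,132),(232,203))
E
python3 - <<'E'
import cv2
a=cv2.imread("pics/w1.png");cv2.imwrite("pics/w1z.png",cv2.resize(a[62:272,215:425],None,fx=2.8,fy=2.8,interpolation=cv2.INTER_CUBIC))
E
```

```text
axis [0.6161 0.0889] phase 2.91 res 0.0048 hub [0.6158 0.087 ]
crimson px [300.7 131.4] 759 w [0.6144 0.1569] r 0.0681 ang 91.49
arrow px [231.7 202.6] 243 w [0.4404 0.1053] r 0.1765 ang 174.64 spread [0.00715482 0.00930637]
```

View pics/w1z.png

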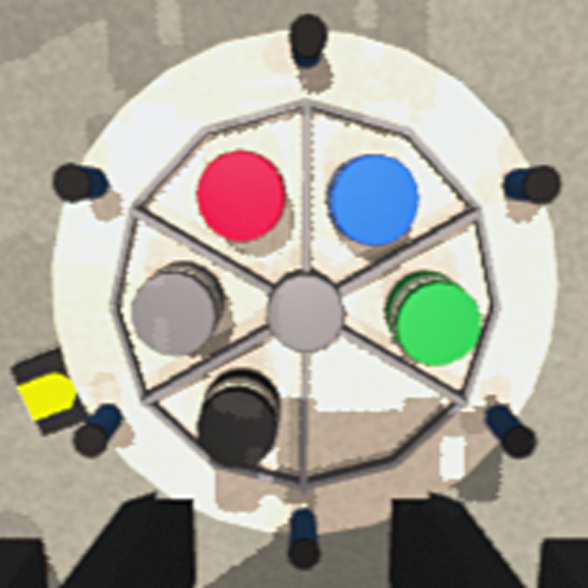

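The crop confirms the cap centres. I'll refit with the refined values.

```bash
python3 - <<'E'
from plant import eyes
from h import *
import json
p=cv2.imread("pics/w1.png");i=wristinfo(eyes.camera_info("wrist"),*json.load(open("pics/w1.json")))
x=report(i,p,[(324.3,73.8),(408.6,127.4),(399.3,218.8),(322.9,259.2),(247.6,218.8),(239.3,127.1)],(324,172.8),(301,132),(232,203))
for k in (62,):
    a=x[2]; a=a+np.round((np.radians(k)-a)/(np.pi/3))*np.pi/3; print(np.degrees(a),x[:2]+.138*np.array([np.cos(a),np.sin(a)]))
E
```

```text
axis [0.6146 0.0863] phase 2.73 res 0.0021 hub [0.6156 0.0866]
crimson px [300.7 131.4] 759 w [0.6144 0.1569] r 0.0706 ang 90.16
arrow px [231.7 202.6] 243 w [0.4404 0.1053] r 0.1752 ang 173.75 spread [0.00715482 0.00930637]
62.73316648631985 [0.67777577 0.20893353]
```

```bash

python3 -m pendant '[{"claw":0.45,"dx":25,"dy":40,"dz":-10,"twist":0},{"claw":0.45,"dx":45,"dy":80,"dz":-20,"twist":0},{"claw":0.45,"dx":69,"dy":118,"dz":-40,"twist":0},{"claw":0.45,"dx":69,"dy":118,"dz":-80,"twist":0},{"claw":0.45,"dx":69,"dy":118,"dz":-120,"twist":0},{"claw":0.45,"dx":69,"dy":118,"dz":-160,"twist":0},{"claw":0.45,"dx":69,"dy":118,"dz":-200,"twist":0},{"claw":0.45,"dx":69,"dy":118,"dz":-215,"twist":0}]'
python3 -m pendant '[{"claw":0.45,"dx":0,"dy":0,"dz":0,"twist":0},{"claw":0.45,"dx":0,"dy":0,"dz":0,"twist":0},{"claw":0.45,"dx":0,"dy":0,"dz":0,"twist":0}]'
python3 - <<'E'
from plant import r,eyes
from h import *
s=r.get_state();print(s["tool_pos"],s["eef_rot"])
p,d=eyes.snapshot("wrist");cv2.imwrite("pics/w2.png",p)
i=wristinfo(eyes.camera_info("wrist"),s["tool_pos"],s["eef_rot"])
T=i["world_to_cam"]
for z in (.088,s["tool_pos"][2]):
    q=np.array(i["K"])@(T@np.r_[s["tool_pos"][:2],z,1])[:3];print(z,q[:2]/q[2])
np.save("pics/w2T.npy",T)
E
```

```text
clock: 2.95
tool_pos: [0.6716, 0.2126, 0.1314]
eef_rot: [0.851, 0.525, -0.004, -0.002]
contact_force: [-0.4, -0.1, -0.4]
opening: 0.451
finger_force: 0.0
clock: 3.25
tool_pos: [0.6777, 0.2103, 0.1386]
eef_rot: [0.852, 0.523, 0.002, 0.001]
contact_force: [0.9, -0.1, 0.3]
opening: 0.448
finger_force: 0.0
[0.67767751 0.21028257 0.13862949] [8.52168755e-01 5.23261680e-01 2.31318436e-03 5.25574933e-04]
0.088 [318.68145133 224.40453978]
0.13862949149546183 [318.81839343 254.13452155]
```

View pics/w2.png

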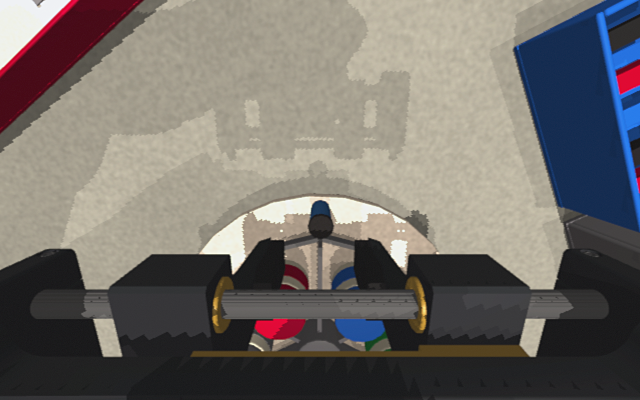

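The cap is at (320,228) against a predicted (318.7,224.4), so the post is centred to within about 2.5 mm. I descend to straddle it, then compute the arc steps.

```bash

python3 -m pendant '[{"claw":0.45,"dx":-1,"dy":-2,"dz":-30,"twist":0},{"claw":0.45,"dx":-1,"dy":-2,"dz":-60,"twist":0},{"claw":0.45,"dx":-1,"dy":-2,"dz":-83,"twist":0},{"claw":0.45,"dx":-1,"dy":-2,"dz":-83,"twist":0},{"claw":0.30,"dx":-1,"dy":-2,"dz":-83,"twist":0},{"claw":0.30,"dx":-1,"dy":-2,"dz":-83,"twist":0},{"claw":0.30,"dx":-1,"dy":-2,"dz":-83,"twist":0}]' 5
python3 -c "
import numpy as np
for t0 in (62.7,86.7,110.7):
  for k in range(1,9):
    a=np.radians([t0,t0+3*k]);print(t0,k,np.round([138*(np.cos(a[1])-np.cos(a[0])),138*(np.sin(a[1])-np.sin(a[0])),],1),round(.05236*k,3))
"
```

```text
clock: 4.0
tool_pos: [0.6765, 0.2078, 0.055]
eef_rot: [0.852, 0.523, 0.002, 0.0]
contact_force: [0.0, 0.7, 0.2]
opening: 0.299
finger_force: 0.0
62.7 1 [-6.5  3.1] 0.052
62.7 2 [-13.2   5.9] 0.105
62.7 3 [-20.    8.4] 0.157
62.7 4 [-26.9  10.5] 0.209
62.7 5 [-33.9  12.2] 0.262
62.7 6 [-41.   13.6] 0.314
62.7 7 [-48.2  14.5] 0.367
62.7 8 [-55.3  15.1] 0.419
86.7 1 [-7.2  0.2] 0.052
86.7 2 [-14.4   0.1] 0.105
86.7 3 [-21.6  -0.5] 0.157
86.7 4 [-28.8  -1.4] 0.209
86.7 5 [-35.9  -2.6] 0.262
86.7 6 [-43.   -4.3] 0.314
86.7 7 [-49.9  -6.3] 0.367
86.7 8 [-56.7  -8.7] 0.419
110.7 1 [-6.7 -2.7] 0.052
110.7 2 [-13.2  -5.8] 0.105
110.7 3 [-19.6  -9.2] 0.157
110.7 4 [-25.8 -13. ] 0.209
110.7 5 [-31.7 -17. ] 0.262
110.7 6 [-37.5 -21.4] 0.314
110.7 7 [-43.  -26.1] 0.367
110.7 8 [-48.3 -31. ] 0.419
```

```bash

python3 -m pendant '[{"claw":0.30,"dx":-3,"dy":1.5,"dz":0,"twist":0.025},{"claw":0.30,"dx":-6.5,"dy":3,"dz":0,"twist":0.052},{"claw":0.30,"dx":-13.2,"dy":5.9,"dz":0,"twist":0.105},{"claw":0.30,"dx":-20,"dy":8.4,"dz":0,"twist":0.157},{"claw":0.30,"dx":-26.9,"dy":10.5,"dz":0,"twist":0.209},{"claw":0.30,"dx":-33.9,"dy":12.2,"dz":0,"twist":0.262},{"claw":0.30,"dx":-41,"dy":13.6,"dz":0,"twist":0.314},{"claw":0.30,"dx":-55.3,"dy":15.1,"dz":0,"twist":0.419}]'
python3 -m pendant '[{"claw":0.30,"dx":-7.2,"dy":0.2,"dz":0,"twist":0.052},{"claw":0.30,"dx":-14.4,"dy":0.1,"dz":0,"twist":0.105},{"claw":0.30,"dx":-21.6,"dy":-0.5,"dz":0,"twist":0.157},{"claw":0.30,"dx":-28.8,"dy":-1.4,"dz":0,"twist":0.209},{"claw":0.30,"dx":-35.9,"dy":-2.6,"dz":0,"twist":0.262},{"claw":0.30,"dx":-43,"dy":-4.3,"dz":0,"twist":0.314},{"claw":0.30,"dx":-49.9,"dy":-6.3,"dz":0,"twist":0.367},{"claw":0.30,"dx":-56.7,"dy":-8.7,"dz":0,"twist":0.419}]'
python3 - <<'E'
from plant import r,eyes
s=r.get_state();print(s["q"],s["contact_force"])
E
```

```text
clock: 4.8
tool_pos: [0.6212, 0.2222, 0.0535]
eef_rot: [0.724, 0.69, 0.001, 0.001]
contact_force: [1.1, -0.8, 0.6]
opening: 0.297
finger_force: 0.7
clock: 5.6
tool_pos: [0.5634, 0.2139, 0.0534]
eef_rot: [0.564, 0.826, 0.001, 0.001]
contact_force: [2.0, -0.2, 0.1]
opening: 0.301
finger_force: 0.6
[-4.38574807e-01  9.18864570e-01 -1.74328804e-03  1.76465453e+00
  3.85998749e-03  4.56247453e-01 -7.15616960e-02] [ 1.95393586 -0.1736674   0.053405  ]
```

```bash

python3 -m pendant '[{"claw":0.30,"dx":-6.7,"dy":-2.7,"dz":0,"twist":0.052},{"claw":0.30,"dx":-13.2,"dy":-5.8,"dz":0,"twist":0.105},{"claw":0.30,"dx":-19.6,"dy":-9.2,"dz":0,"twist":0.157},{"claw":0.30,"dx":-25.8,"dy":-13,"dz":0,"twist":0.209},{"claw":0.30,"dx":-31.7,"dy":-17,"dz":0,"twist":0.262},{"claw":0.30,"dx":-37.5,"dy":-21.4,"dz":0,"twist":0.314},{"claw":0.30,"dx":-43,"dy":-26.1,"dz":0,"twist":0.367},{"claw":0.30,"dx":-43,"dy":-26.1,"dz":0,"twist":0.367}]'
python3 - <<'E'
from plant import r,eyes
import cv2
a,_=eyes.snapshot("side");cv2.imwrite("pics/s2.png",a)
cv2.imwrite("pics/s2z.png",cv2.resize(a[100:280,180:450],None,fx=2.9593,fy=2.9593,interpolation=cv2.INTER_CUBIC))
E
```

```text
clock: 6.4
tool_pos: [0.5193, 0.1871, 0.0532]
eef_rot: [0.405, 0.914, -0.0, -0.0]
contact_force: [-0.3, -0.2, -0.2]
opening: 0.302
finger_force: 0.0
```

View pics/s2z.png

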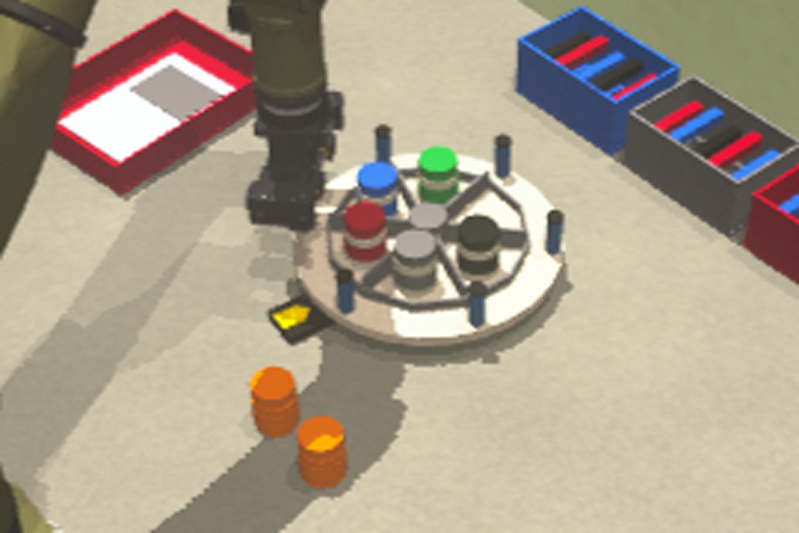

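The carousel has turned as planned. The crimson lid is at crop (364,217) and the visible caps are at (383,130), (503,142), (555,217), (478,289), (345,276).

```bash
python3 - <<'E'
from plant import eyes
from h import *
i=eyes.camera_info("side")
g=lambda u,v,z:onplane(i,np.array([u/2.9593+180-.33,v/2.9593+100-.33]),z)[:2]
P=np.array([g(*p,.088) for p in[(383,130),(503,142),(555,217),(478,289),(345,276)]])
x,e=fit(P);C=x[:2];print(C,np.degrees(x[2])%60,e)
a=lambda w:(np.degrees(np.arctan2(*(w-C)[::-1])),np.hypot(*(w-C)))
print(a(g(364,217,.094)),a(g(292,316,.015)))
t0=83.7+62.7-62.7
for b in(3,6,9):
    q=np.radians([83.7+ -0+ 0,0]);
    A,B=np.radians([131.7,131.7+b]);print(b,138*(np.cos(B)-np.cos(A)),138*(np.sin(B)-np.sin(A)))
E
```

```text
[0.61089665 0.08021557] 11.696467779084353 0.001727240330668206
(np.float64(159.9870224881698), np.float64(0.07179975212950297)) (np.float64(172.90208537348653), np.float64(0.17311936585345758))
3 -5.2666800455477345 -4.945741760911032
6 -10.26730216474632 -10.160342291035244
9 -14.988159999956062 -15.629508732782085
```

```bash

python3 -m pendant '[{"claw":0.30,"dx":-3.6,"dy":-3.2,"dz":0,"twist":0.035},{"claw":0.30,"dx":-7,"dy":-6.7,"dz":0,"twist":0.07},{"claw":0.30,"dx":-10.3,"dy":-10.2,"dz":0,"twist":0.105},{"claw":0.30,"dx":-13.5,"dy":-13.8,"dz":0,"twist":0.14},{"claw":0.30,"dx":-16.5,"dy":-17.5,"dz":0,"twist":0.175},{"claw":0.30,"dx":-19.2,"dy":-21,"dz":0,"twist":0.205},{"claw":0.30,"dx":-21.7,"dy":-24.3,"dz":0,"twist":0.236},{"claw":0.30,"dx":-21.7,"dy":-24.3,"dz":0,"twist":0.236}]'
python3 -m pendant '[{"claw":0.30,"dx":0,"dy":0,"dz":0,"twist":0},{"claw":0.45,"dx":0,"dy":0,"dz":0,"twist":0},{"claw":0.45,"dx":0,"dy":0,"dz":0,"twist":0}]'
python3 - <<'E'
from plant import r,eyes
import cv2
a,_=eyes.snapshot("side");cv2.imwrite("pics/s3.png",a)
cv2.imwrite("pics/s3z.png",cv2.resize(a[100:280,180:450],None,fx=2.9593,fy=2.9593,interpolation=cv2.INTER_CUBIC))
E
```

```text
clock: 7.25
tool_pos: [0.4975, 0.1621, 0.0527]
eef_rot: [0.295, 0.955, -0.001, -0.001]
contact_force: [0.0, -0.4, -0.2]
opening: 0.297
finger_force: 0.0
clock: 7.55
tool_pos: [0.4983, 0.1634, 0.0528]
eef_rot: [0.295, 0.955, -0.0, -0.0]
contact_force: [-0.2, -0.4, -0.4]
opening: 0.446
finger_force: 0.0
```

View pics/s3z.png

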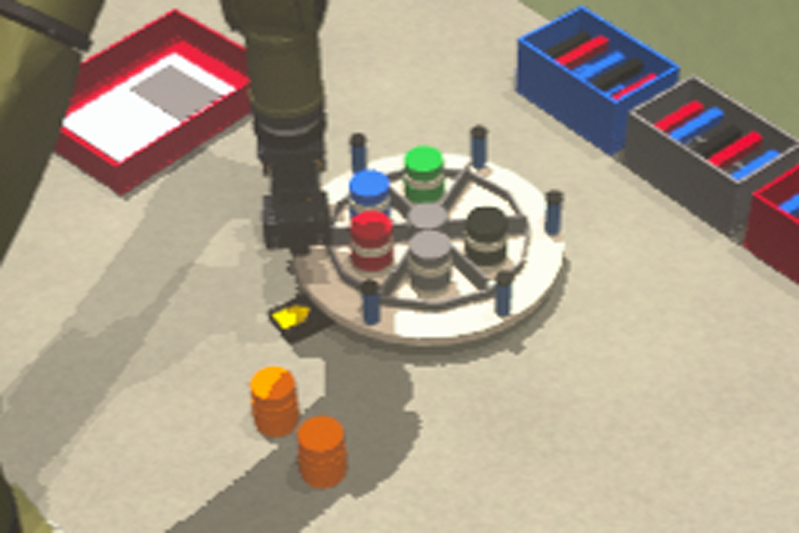

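The caps are now at crop (358,140), (479,133), (554,198), (505,278), (371,289), with the crimson lid at (371,226). I lift straight off and check from above over the hub.

```bash
python3 - <<'E'
from plant import eyes
from h import *
i=eyes.camera_info("side")
g=lambda u,v,z:onplane(i,np.array([u/2.9593+180-.33,v/2.9593+100-.33]),z)[:2]
P=np.array([g(*p,.088) for p in[(358,140),(479,133),(554,198),(505,278),(371,289)]])
x,e=fit(P);C=x[:2];print(C,np.degrees(x[2])%60,e)
a=lambda w:(np.degrees(np.arctan2(*(w-C)[::-1])),np.hypot(*(w-C)))
print(a(g(371,226,.094)),a(g(292,316,.015)))
E
python3 -m pendant '[{"claw":0.45,"dx":0,"dy":0,"dz":20,"twist":0},{"claw":0.45,"dx":0,"dy":0,"dz":50,"twist":0},{"claw":0.45,"dx":0,"dy":0,"dz":90,"twist":0},{"claw":0.45,"dx":0,"dy":0,"dz":135,"twist":0},{"claw":0.45,"dx":30,"dy":-20,"dz":180,"twist":0},{"claw":0.45,"dx":60,"dy":-40,"dz":220,"twist":0},{"claw":0.45,"dx":90,"dy":-60,"dz":260,"twist":0},{"claw":0.45,"dx":115,"dy":-75,"dz":300,"twist":0}]'
python3 -m pendant '[{"claw":0.45,"dx":0,"dy":0,"dz":0,"twist":0},{"claw":0.45,"dx":0,"dy":0,"dz":0,"twist":0},{"claw":0.45,"dx":0,"dy":0,"dz":0,"twist":0},{"claw":0.45,"dx":0,"dy":0,"dz":0,"twist":0},{"claw":0.45,"dx":0,"dy":0,"dz":0,"twist":0}]'
python3 - <<'E'
from plant import r,eyes
import cv2,json
s=r.get_state();print(s["tool_pos"])
p,d=eyes.snapshot("wrist");cv2.imwrite("pics/w3.png",p);json.dump([list(map(float,s["tool_pos"])),list(map(float,s["eef_rot"]))],open("pics/w3.json","w"))
cv2.imwrite("pics/w3z.png",cv2.resize(p[40:290,195:445],None,fx=2.4,fy=2.4,interpolation=cv2.INTER_CUBIC))
E
```

```text
[0.61015271 0.07916102] 25.175870499519412 0.0014335676006587694
(np.float64(172.13018415948628), np.float64(0.07053883518011886)) (np.float64(172.5239986669474), np.float64(0.17251518555829715))
clock: 8.4
tool_pos: [0.6062, 0.0915, 0.3428]
eef_rot: [0.296, 0.955, -0.0, -0.0]
contact_force: [2.3, 0.8, -0.4]
opening: 0.451
finger_force: 0.0
clock: 8.9
tool_pos: [0.6046, 0.0938, 0.34]
eef_rot: [0.295, 0.956, -0.001, -0.001]
contact_force: [-0.5, -0.3, -0.2]
opening: 0.451
finger_force: 0.0
[0.60461702 0.09381378 0.34002961]
```

View pics/w3z.png

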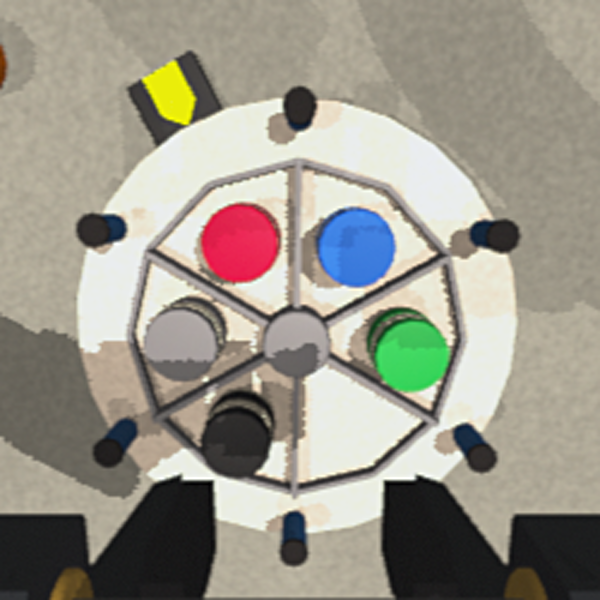

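The crimson lid is at crop (240,242), between the hub at (297,341) and the arrow at (170,92). The caps are at (300,103), (504,234), (482,457), (293,553), (107,453), (92,229).

```bash
python3 - <<'E'
from plant import eyes
from h import *
import json
p=cv2.imread("pics/w3.png");i=wristinfo(eyes.camera_info("wrist"),*json.load(open("pics/w3.json")))
f=lambda u,v:(u/2.4+195-.3,v/2.4+40-.3)
report(i,p,[f(*c) for c in[(300,103),(504,234),(482,457),(293,553),(107,453),(92,229)]],f(297,341),f(240,242),f(170,92))
E
```

```text
axis [0.6137 0.086 ] phase 24.92 res 0.0007 hub [0.6126 0.0872]
crimson px [294.5 140.8] 793 w [0.5433 0.0947] r 0.0709 ang 172.93
arrow px [266.   78.4] 368 w [0.4407 0.1054] r 0.1741 ang 173.6 spread [0.00704183 0.00966054]
```

The jar is within 0.7° of the arrow and the bay centre within 1.3°. I draw the hand well clear and hand in.

```bash

python3 -m pendant '[{"claw":0.45,"dx":-10,"dy":40,"dz":0,"twist":0},{"claw":0.45,"dx":-20,"dy":80,"dz":0,"twist":0},{"claw":0.45,"dx":-40,"dy":120,"dz":0,"twist":0},{"claw":0.45,"dx":-60,"dy":160,"dz":0,"twist":0},{"claw":0.45,"dx":-80,"dy":200,"dz":0,"twist":0},{"claw":0.45,"dx":-100,"dy":230,"dz":0,"twist":0},{"claw":0.45,"dx":-110,"dy":240,"dz":0,"twist":0},{"claw":0.45,"dx":-110,"dy":240,"dz":0,"twist":0}]'
python3 -m pendant '[{"claw":0.45,"dx":0,"dy":0,"dz":0,"twist":0},{"claw":0.45,"dx":0,"dy":0,"dz":0,"twist":0},{"claw":0.45,"dx":0,"dy":0,"dz":0,"twist":0}]'
python3 - <<'E'
from plant import r,eyes
import cv2,numpy as np
a,_=eyes.snapshot("side");b=cv2.imread("pics/s3.png")
print("disc diff",np.abs(a[150:215,290:375].astype(int)-b[150:215,290:375]).mean())
print(r.finish_job())
E
```

```text
clock: 9.75
tool_pos: [0.4938, 0.3349, 0.341]
eef_rot: [0.293, 0.956, -0.0, -0.001]
contact_force: [0.0, 0.5, 0.1]
opening: 0.448
finger_force: 0.0
clock: 10.05
tool_pos: [0.4972, 0.3312, 0.3411]
eef_rot: [0.297, 0.955, -0.0, 0.0]
contact_force: [0.2, -0.5, -1.0]
opening: 0.449
finger_force: 0.0
disc diff 6.417737556561086
the job is handed in; nothing more can be done
None
```

The job is handed in at about 10 s: I turned the carousel by a rim post until the crimson jar stood behind the yellow arrow (jar within about 0.7° of it, bay centre about 1.3°, measured from above), then drew the hand clear; the verdict is not shown to me.

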